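# Two-button start of the moulding press

## Robot

A 7-joint arm with a two-finger parallel gripper is mounted at the origin on the work surface; the furniture and walls round the work are solid. World frame = base frame: x ahead of the robot, y to its left, z up, the work surface at z = 0. Lengths are in m, angles in rad, forces in N, time in s.
With the tool pointing down it reaches from about 0.4 to 0.85 m from the base axis. Payload 10.4 kg.
Tool frame: the origin (TCP) lies midway between the tips of the shut fingers; the grasp point (between the pads) lies 19 mm behind it; x points along the fingers, z is the direction in which the jaws open and shut, and the axes are right-handed (so a half turn about x gives the same grasp; the last joint's range is limited). The gripper opens to 85 mm and grips with 20 to 120 N. Pads are 22 mm wide; open, the fingers measure 114 mm over their backs; the gripper's body (76 mm by 85 mm) begins 54 mm behind the grasp point. The pads swing forward as they close: fully open they stand 13 mm farther back than shut.
Start: joints at [-1.34, 0.332, -0.065, 1.46, 0.022, 1.35, -0.088], TCP at [0.157, 0.605, 0.231] pointing down, gripper open.
Joint ranges: [-2.6, 2.6], [-0.5, 2.12], [-1.47, 1.34], [0.16, 2.42], [-1.27, 4.41], [0.06, 2.06], [-2.6, 2.6]. Speed limits (rad/s): [2.22, 2.22, 2.79, 2.79, 3.14, 3.14, 3.14].

## Interface

Orientations are given as a rotation vector (axis times angle).
In Python, from cell import bot gives the robot as it stands.
- The arm moves only by the tool drive_tool, never from a script. Its argument "deltas" is text: rows parted by semicolons, each of 7 numbers parted by spaces: the turn, a rotation vector about the world's x, y, z in degrees, then the shift along the world's x, y, z in m, then the closure, from 0 (fully open) to 1 (shut). A call has 1 to 5 rows; each row shifts and turns the commanded pose from where the row before left it; what a row does not reach is not made up. A row lasts 1/10 s, in which the tool goes at most 50 mm and 8.59 degrees, less where a joint would pass 70% of its speed; a pose out of reach is approached as far as the arm can. A call with a gripper value outside its range is refused whole. The fingers move at their own pace and stop on an object; "newtons" is the grip in N (left out, the last holds). Time passes only in rows, so rows that do not move let the fingers close. It gives the time, the measured TCP pose, the force and the opening at its end, in the units of the state.
- bot.observe(): the state, without advancing time (a new reading comes with each control period).
- bot.snapshot(name): name is "side" or "top" or "wrist"; returns the picture (384x512x3 uint8, blue, green, red); there is no depth.
- bot.get_calibration(name): a dict with "fx", "fy", "cx", "cy" (pixels), "extrinsics" (4x4, takes a point from camera to world coordinates). Camera axes: x right, y up, looking along -z (the intrinsics and any distortion apply to the point x, -y, -z); pixel columns grow to the right and rows downward; lengths in m; the calibration is good to about 2 mm. A picture is of the moment at which its call begins: read the wrist's pose just before it. get_calibration takes no time and is no camera call; for the wrist camera it gives the pose at the moment of the call.
- bot.finish_job(): hands the job in, once; it reports no verdict.
The state is a dict: "clock": time; "joints": joint angles; "qd": joint speeds; "effort": joint torques, N m; "position": TCP position; "orientation": TCP orientation; "ft_force": force on the tool from outside, world axes, zero at the start; "moment": the same for the moment, N m; "opening": opening from 0.0 (shut) to 1.0 (fully open).
Only numpy, scipy, OpenCV 4.12 (cv2) and the standard library are available. Lean on these libraries where they do the work, as an engineer would, in place of code of your own. Each camera call takes 0.05 s, during which the arm holds its last target. There are 200 camera calls.

## Task

Start the small moulding press: with the fingertips push its clear sliding guard all the way back, away from the robot, so that both round start buttons lie free. Then press the two round buttons down together, one fingertip on each, hold both fully down for at least two seconds, and let both come up again. Push and press only: grasp nothing, leave the guard back, do not press the small square stop key between the buttons, and leave the loose things round the press where they are.

Things in the scene. Friction and masses are not known exactly. Their poses are not given: they have to be found in the camera images.
- press: Grey bench press, fixed, placed anew each run. Origin on the table top below the middle of the button row. Axes: x from its front (robot side) to its back, y along the button row to its left, z up. Control housing: x -45 to 100 mm, y -85 to 85, flat deck at z = 45; an aluminium guide rail along each side, |y| from 70 to 83 mm, top at z = 65.
- press_head (a point): Top of the grey press head behind the control housing, 143 mm behind the button row, 107 mm above the table. Head, posts and steel bed fill x 103 to 184, y -65 to 65 mm in the press frame, up to z = 113 (ram rods to 138). Its two steel rams come down on a strip of wooden moulding, each driven by its own button.
- left_button (a point): Left round start button: black plastic, 24 mm across; this point at the centre of its flat top, 55 mm above the table when up. At y = +30 mm in the press frame, x = 0: the two buttons stand 60 mm apart, centre to centre. z axis up. Under the guard while that is forward.
- right_button (a point): Right round start button: the same, at y = -30 mm in the press frame.
- start_left (a joint): How far the left start button is pressed (m): 0 up, 0.006 fully down against its stop. Spring: starts to move at about 2.5 N, fully down at about 5.5 N, comes up by itself.
- start_right (a joint): The same for the right start button.
- stop_top (a point): Centre of the top of the small square stop key midway between the two buttons: black, 14 x 12 mm (press x, y), top 51 mm above the table. Not to be pressed.
- stop (a joint): How far the stop key is pressed (m): 0 up, 0.004 down (1.2 to 2.4 N).
- guard (a joint): How far the guard is slid back (m): 0 fully forward over the buttons, 0.065 fully back against its stop; begins between 0 and 0.012. It stays where it is left; friction about 1.5 N.
- guard_lip (a point): Middle of the top edge of the guard's steel push lip, on its front face (the face to push, towards the press's +x). Lip: upright strip 100 mm wide along press y, 6 mm thick with gussets behind, 22 mm tall above the clear plate; top 83 mm above the table. At press x = 0 when joint guard is 0.
- guard_plate (a point): Top of the guard's clear plate, right below guard_lip, 61 mm above the table. Plate: 54 mm in x (27 before and 27 behind this point), 146 mm in y, 3 mm thick. While forward it covers the buttons, 3 mm above them, and they cannot be pressed through it.
- cotton_pot: Loose aluminium pot of cotton wool balls, 66 mm across, 69 high, beside the press; origin under its centre. Leave alone.
- masking_tape: Loose roll of tape lying flat, 102 mm across, 25 high, beside the press; origin under its centre. Leave alone.
- watch_loupe: Loose black eye loupe, 36 mm across, 39 high, beside the press towards its back; origin under its centre. Leave alone.
- pigment_jar_1: Loose jar with a black cap, 41 mm across, 52 high, beside the press towards its back; origin under its centre. Leave alone.
- fold_clip_1: Loose black folding clip, 22 x 32 x 26 mm; origin under its centre. Leave alone.
- tin_lid: Loose round tin lid lying flat, 61 mm across, 14 high; origin under its centre. Leave alone.
- bone_folder: Loose bone folder lying flat, 22 x 154 x 5 mm; origin under its centre. Leave alone.

How it is judged:
By the outcome, as a careful person would: the job done as asked, in the order asked, and still so for the second after the job is handed in, with the robot touching nothing.
It also fails if it takes over 54 s, if anything falls off the work surface, if the arm or the gripper's body presses on something with over 40 N, if the wrist force passes 120 N, or if a joint passes its speed limit or range.

## Working session

There is one attempt and no reset: what is moved stays moved. The work goes in short steps, Python scripts to look and compute and a tool call to move; the robot and the scene stay as the last step left them, time stands still between calls to the robot, and variables do not carry over. Pictures are saved under pics/ and viewed, about 8 in all and at most 12, crops included, and the job is handed in when it is done.

Besides the shell and the picture viewer there is one more tool, called after "Request:" as a command line: name --argument value ..., lists and objects as JSON in quotes. drive_tool: Moves the arm, as the interface text tells. Its arguments: {"type":"object","properties":{"deltas":{"type":"string"},"newtons":{"type":"number"}},"required":["deltas"]}

```bash
mkdir -p pics; ls; python3 - <<'E'
from cell import bot
import cv2,numpy as np
s=bot.observe();print({k:np.round(v,3) for k,v in s.items()})
ims=[]
for n in("top","side"):
    c=bot.get_calibration(n);print(n,c)
    im=bot.snapshot(n);cv2.imwrite(f"pics/{n}0.png",im);ims.append(im)
cv2.imwrite("pics/both0.png",cv2.resize(np.vstack(ims),(448*1,672))[:,:] if 0 else ims[0])
E
```

```text
pics
{'clock': np.float64(0.0), 'joints': array([-1.34 ,  0.333, -0.065,  1.461,  0.022,  1.35 , -0.088]), 'qd': array([-0.001, -0.001,  0.001,  0.   ,  0.   ,  0.   ,  0.001]), 'effort': array([-0.0000e+00, -6.2543e+01,  4.9000e-02, -3.9163e+01,  1.6000e-02,
        9.0000e-03, -0.0000e+00]), 'position': array([0.157, 0.605, 0.23 ]), 'orientation': array([-1.021,  1.32 ,  1.02 ]), 'ft_force': array([-0.23 ,  0.567,  0.153]), 'moment': array([-0.025, -0.021,  0.015]), 'opening': np.float64(1.002)}
top {'fx': 354.00239162475356, 'fy': 354.00239162475356, 'cx': 254.2865544522978, 'cy': 191.02819744915516, 'extrinsics': array([[-0.06779233,  0.97264119, -0.22220109,  0.34820667],
       [-0.99768787, -0.06501586,  0.01979505, -0.01472748],
       [ 0.00480689,  0.22302928,  0.97479989,  0.94146195],
       [ 0.        ,  0.        ,  0.        ,  1.        ]])}
side {'fx': 403.46682392519097, 'fy': 403.46682392519097, 'cx': 258.7154039420244, 'cy': 193.60994170897905, 'extrinsics': array([[ 0.9070104 ,  0.21786747, -0.36036912,  0.10485045],
       [-0.42080995,  0.43672086, -0.7951062 , -0.96674916],
       [-0.01584706,  0.87281651,  0.48779116,  0.66246863],
       [ 0.        ,  0.        ,  0.        ,  1.        ]])}
```

View pics/top0.png

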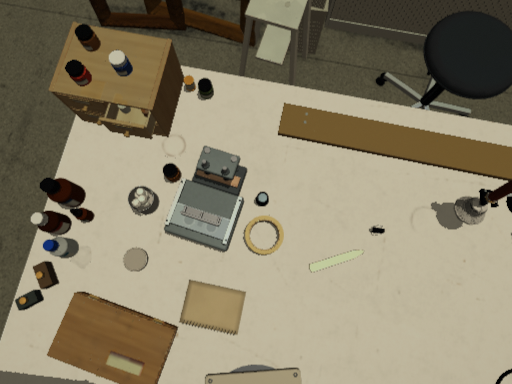

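View pics/side0.png

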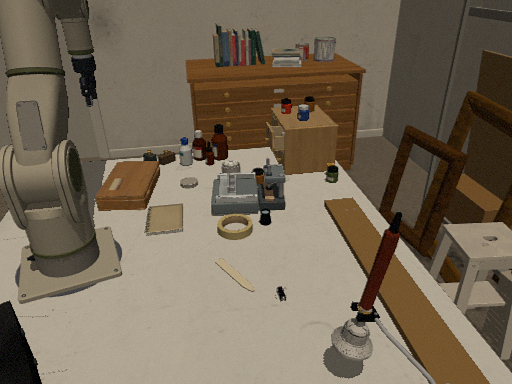

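Top view: the press is centred near (207,212), its head near (218,165), and it is turned slightly. The pot is at (142,200), the tape at (264,235), the loupe at (262,199) and the jar at (171,172). I'll enlarge this area with cv2 to measure the press.

```bash
cat >h.py <<'E'
import numpy as np,cv2
from cell import bot
def ray(c,u,v,z):
    E=c["extrinsics"];d=E[:3,:3]@np.array([(u-c["cx"])/c["fx"],-(v-c["cy"])/c["fy"],-1.]);o=E[:3,3]
    return o+d*(z-o[2])/d[2]
def proj(c,p):
    E=c["extrinsics"];q=E[:3,:3].T@(np.asarray(p)-E[:3,3])
    return c["cx"]+c["fx"]*q[0]/-q[2], c["cy"]-c["fy"]*q[1]/-q[2]
E
python3 - <<'E'
import cv2
im=cv2.imread("pics/top0.png")[135:260,125:290]
cv2.imwrite("pics/crop1.png",cv2.resize(im,None,fx=4.7,fy=4.7,interpolation=cv2.INTER_CUBIC))
E
```

```text
(no output)
```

View pics/crop1.png

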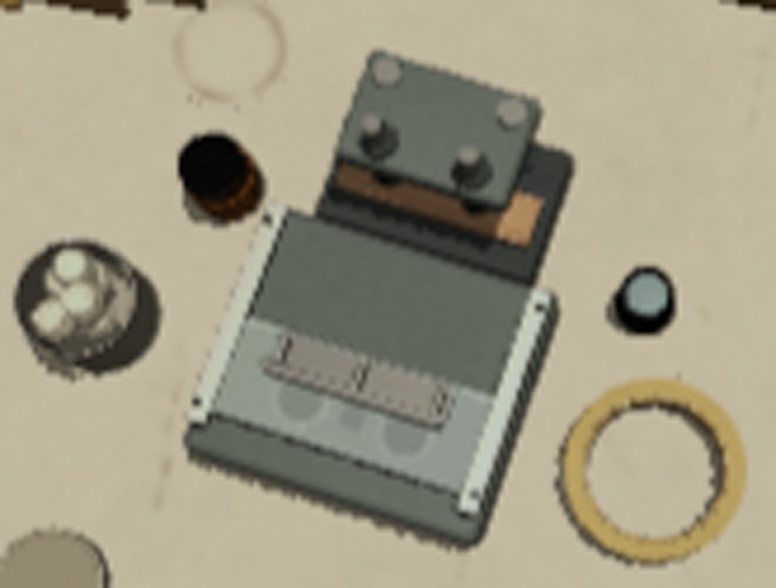

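The crop (scale 4.7, offset (125,135)) shows the left rail from (197,418) to (275,210) and the right rail from (467,512) to (545,292). The buttons show through the guard at (300,400) and (405,437). The stop key is at (352,417), and the lip's near edge runs from (265,370) to (443,425).

```bash
python3 - <<'E'
from h import *
c=bot.get_calibration("top")
f=lambda u,v,z:ray(c,u/4.7+125,v/4.7+135,z)
P=dict(lb=f(300,400,.055),rb=f(405,437,.055),st=f(352,417,.051),lrf=f(197,418,.065),lrb=f(275,210,.065),rrf=f(467,512,.065),rrb=f(545,292,.065),lipL=f(265,365,.083),lipR=f(446,420,.083),
 hL=f(372,55,.113),hR=f(540,100,.113),hfL=f(338,158,.113),hfR=f(512,205,.113))
for k,v in P.items():print(k,v.round(4))
ang=lambda a,b:np.degrees(np.arctan2((b-a)[1],(b-a)[0]))
print(ang(P['rb'],P['lb'])-90,ang(P['lrf'],P['lrb']),ang(P['rrf'],P['rrb']),ang(P['lipR'],P['lipL'])-90,ang(P['rrf'],P['lrf'])-90)
print(np.linalg.norm(P['lb']-P['rb']),np.linalg.norm(P['lipL']-P['lipR']),np.linalg.norm(P['lrf']-P['rrf']))
E
```

```text
lb [0.4863 0.1369 0.055 ]
rb [0.4627 0.0816 0.055 ]
st [0.4758 0.11   0.051 ]
lrf [0.4788 0.1897 0.065 ]
lrb [0.5897 0.146  0.065 ]
rrf [0.42   0.0498 0.065 ]
rrb [0.5345 0.0022 0.065 ]
lipL [0.5015 0.1498 0.083 ]
lipR [0.4664 0.057  0.083 ]
hL [0.6574 0.0844 0.113 ]
hR [ 0.6267 -0.0022  0.113 ]
hfL [0.6022 0.104  0.113 ]
hfR [0.5711 0.0155 0.113 ]
-23.14247126691781 -21.519712703461938 -22.583309792079845 -20.725472328657247 -22.812400042548333
0.06015222958991305 0.09922244985148349 0.15177613382936314
```

```bash
python3 - <<'E'
from h import *
from scipy.spatial.transform import Rotation as R
s=bot.observe();r=R.from_rotvec(s["orientation"]);print(r.as_matrix().round(3),s["position"].round(4))
c=bot.get_calibration("wrist");E=c["extrinsics"]
print("cam in tool",(r.as_matrix().T@(E[:3,3]-s["position"])).round(3),(r.as_matrix().T@E[:3,:3]).round(2))
for yaw in(-22.2,):
  a=np.radians(yaw);px=np.array([np.cos(a),np.sin(a),0]);py=np.array([-np.sin(a),np.cos(a),0])
  for sg in(1,-1):
    x=np.array([0,0,-1.]);z=sg*py;y=np.cross(z,x)
    d=R.from_matrix(np.c_[x,y,z])*r.inv();print(sg,np.degrees(d.as_rotvec()).round(2))
  O=np.array([.4748,.1096,0])
  print("px",px,"stand-off",O-0.045*px)
c=bot.get_calibration("top")
for u,v in((62,190),(58,247),(50,222)):print(ray(c,u,v,.1).round(3))
E
```

```text
[[-0.    -0.968  0.251]
 [-0.001  0.251  0.968]
 [-1.    -0.    -0.001]] [0.1568 0.6047 0.2306]
cam in tool [-0.142  0.069 -0.   ] [[ 0.    0.27 -0.96]
 [ 0.    0.96  0.27]
 [ 1.   -0.    0.  ]]
1 [ 0.07 -0.02 -7.66]
-1 [3.0000e-02 1.1000e-01 1.7234e+02]
px [ 0.92587058 -0.37784079  0.        ] stand-off [0.43313582 0.12660284 0.        ]
[0.574 0.435 0.1  ]
[0.436 0.437 0.1  ]
[0.497 0.459 0.1  ]
```

Request:
drive_tool --deltas "0 0 -2 0.023 -0.039 0.005 0.2;0 0 -2 0.023 -0.039 0.005 0.46;0 0 -2 0.023 -0.039 0.005 0.46;0 0 -1.7 0.023 -0.039 0.005 0.46;0 0 0 0.023 -0.039 0 0.46" --newtons 20

```text
clock: 0.6
position: [0.2727, 0.4084, 0.2517]
orientation: [-0.917, 1.368, 0.918]
ft_force: [1.0, 0.1, 0.6]
opening: 0.542
```

Request:
drive_tool --deltas "0 0 0 0.023 -0.039 0 0.46;0 0 0 0.023 -0.039 0 0.46;0 0 0 0.023 -0.039 0 0.46;0 0 0 0.023 -0.039 0 0.46;0 0 0 0.023 -0.039 0 0.46"

```text
clock: 1.1
position: [0.3874, 0.2131, 0.2512]
orientation: [-0.918, 1.368, 0.919]
ft_force: [1.1, -0.9, -0.3]
opening: 0.538
```

Request:
drive_tool --deltas "0 0 0 0.015 -0.029 -0.02 0.46;0 0 0 0.015 -0.029 -0.02 0.46;0 0 0 0.016 -0.028 -0.02 0.46;0 0 0 0 0 0 0.46"

```text
clock: 1.5
position: [0.433, 0.1246, 0.189]
orientation: [-0.915, 1.374, 0.914]
ft_force: [-0.4, 0.2, 0.3]
opening: 0.54
```

```bash
python3 - <<'E'
from h import *
s=bot.observe();c=bot.get_calibration("wrist");im=bot.snapshot("wrist")
import pickle;pickle.dump((s,c),open("w1.pkl","wb"))
print(s["position"],s["orientation"])
cv2.imwrite("pics/w1.png",im);cv2.imwrite("pics/w1b.png",cv2.resize(im,(800,600)))
E
```

```text
[0.43301623 0.12455158 0.18896515] [-0.91521127  1.37421058  0.9143329 ]
```

View pics/w1b.png

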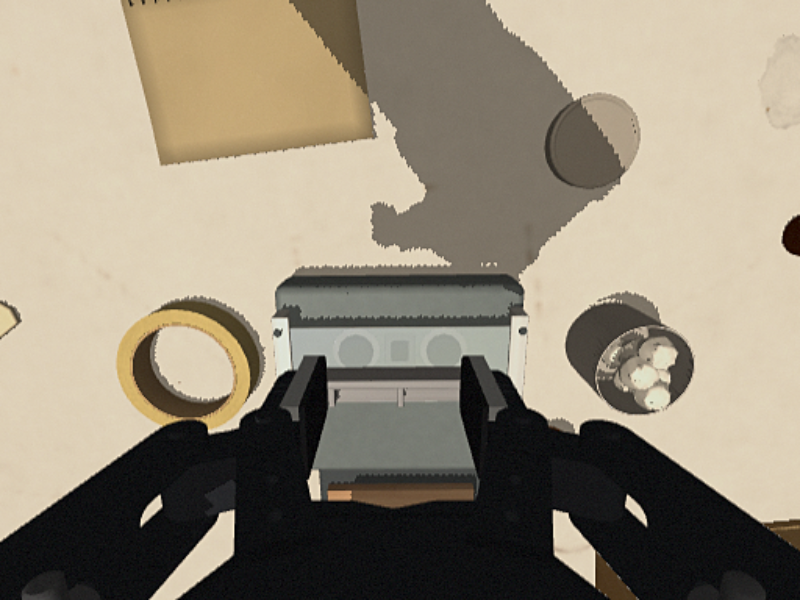

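Wrist view: the buttons are at (356,350) and (443,350), and the stop key is at (400,350). The image is turned, so world left is on the right. The fingertips are near (315,357) and (474,357), with inner edges at about 327 and 460, and the lip is at y≈375.

```bash
python3 - <<'E'
from h import *
import pickle
s,c=pickle.load(open("w1.pkl","rb"));k=1.5625
f=lambda u,v,z:ray(c,u/k,v/k,z)
im=cv2.imread("pics/w1.png")
for n,p in dict(rb=f(356,350,.055),lb=f(443,350,.055),st=f(400,350,.051),lipR=f(330,380,.083),lipL=f(465,380,.083),railR=f(281,322,.065),railL=f(518,320,.065)).items():print(n,p.round(4))
a=f(356,350,.055);b=f(443,350,.055);print(np.linalg.norm(a-b),np.degrees(np.arctan2((b-a)[1],(b-a)[0]))-90)
a=f(281,322,.065);b=f(518,320,.065);print(np.linalg.norm(a-b),np.degrees(np.arctan2((b-a)[1],(b-a)[0]))-90)
z=s["position"][2]
t=[f(u,357,z+.005) for u in(303,327,460,487)]
py=np.array([.378,.926,0])
print([round(float((q-s["position"])@py),4) for q in t], (np.mean([f(356,350,.055),f(443,350,.055)],0)-s["position"]).round(4))
E
```

```text
rb [0.4641 0.0839 0.055 ]
lb [0.4862 0.1375 0.055 ]
st [0.4769 0.1105 0.051 ]
lipR [0.4665 0.0681 0.083 ]
lipL [0.4979 0.1443 0.083 ]
railR [0.4252 0.0502 0.065 ]
railL [0.481  0.1888 0.065 ]
0.05797314260416757 -22.419179016123863
0.14936555358302958 -21.929002948135306
[-0.0302, -0.0222, 0.022, 0.0309] [ 0.0422 -0.0138 -0.134 ]
```

Request:
drive_tool --deltas "0 0 0 0.001 0.003 -0.04 0.4;0 0 0 0 0 -0.04 0.4;0 0 0 0 0 -0.03 0.4;0 0 0 0 0 -0.013 0.4;0 0 0 0 0 0 0.4"

```text
clock: 2.05
position: [0.4325, 0.1326, 0.067]
orientation: [-0.92, 1.371, 0.921]
ft_force: [0.5, -0.5, 0.0]
opening: 0.598
```

Request:
drive_tool --deltas "0 0 0 0.0093 -0.0038 0 0.4;0 0 0 0.0093 -0.0038 0 0.4;0 0 0 0.0093 -0.0038 0 0.4;0 0 0 0.0046 -0.0019 0 0.4;0 0 0 0.0046 -0.0019 0 0.4"

```text
clock: 2.55
position: [0.4718, 0.1165, 0.0686]
orientation: [-0.918, 1.368, 0.918]
ft_force: [0.7, -0.6, -0.7]
opening: 0.602
```

Request:
drive_tool --deltas "0 0 0 -0.0015 -0.0037 0 0.4;0 0 0 0.0056 -0.0023 0 0.4;0 0 0 0.0056 -0.0023 0 0.4;0 0 0 0.0056 -0.0023 0 0.4;0 0 0 0.0056 -0.0023 0 0.4"

```text
clock: 3.05
position: [0.4921, 0.1036, 0.0682]
orientation: [-0.919, 1.369, 0.919]
ft_force: [-2.6, -0.1, -0.6]
opening: 0.602
```

Request:
drive_tool --deltas "0 0 0 0.0056 -0.0023 0 0.4;0 0 0 0.0056 -0.0023 0 0.4;0 0 0 0.0037 -0.0015 0 0.4;0 0 0 0.0037 -0.0015 0 0.4;0 0 0 0 0 0 0.4"

```text
clock: 3.55
position: [0.5113, 0.0961, 0.0685]
orientation: [-0.919, 1.367, 0.918]
ft_force: [0.2, 0.6, 0.9]
opening: 0.602
```

Request:
drive_tool --deltas "0 0 0 0.0037 -0.0015 0 0.4;0 0 0 0.0037 -0.0015 0 0.4;0 0 0 0.0028 -0.0011 0 0.4;0 0 0 0.0019 -0.0008 0 0.4;0 0 0 0.0009 -0.0004 0 0.4"

```text
clock: 4.05
position: [0.5239, 0.0911, 0.0685]
orientation: [-0.919, 1.368, 0.919]
ft_force: [-1.0, 1.3, 1.5]
opening: 0.598
```

Request:
drive_tool --deltas "0 0 0 0.0009 -0.0004 0 0.4;0 0 0 0.0009 -0.0004 0 0.4;0 0 0 0.0009 -0.0004 0 0.4"

```text
clock: 4.35
position: [0.5263, 0.0899, 0.0684]
orientation: [-0.919, 1.368, 0.919]
ft_force: [-1.1, 1.8, 1.9]
opening: 0.597
```

Request:
drive_tool --deltas "0 0 0 0.0009 -0.0004 0 0.4;0 0 0 0.0009 -0.0004 0 0.4;0 0 0 0.0009 -0.0004 0 0.4"

```text
clock: 4.65
position: [0.5288, 0.0887, 0.0683]
orientation: [-0.919, 1.368, 0.919]
ft_force: [-5.7, 2.7, 2.2]
opening: 0.6
```

Request:
drive_tool --deltas "0 0 0 0.0009 -0.0004 0 0.4;0 0 0 0.0009 -0.0004 0 0.4"

```text
clock: 4.85
position: [0.5289, 0.0887, 0.0681]
orientation: [-0.917, 1.371, 0.922]
ft_force: [-14.4, 4.2, 11.1]
opening: 0.598
```

The force rose to about 15 N against the guard's stop. Next I back off above the buttons and look.

Request:
drive_tool --deltas "0 0 0 -0.013 0.0053 0 0.4;0 0 0 -0.0278 0.0113 0.02 0.4;0 0 0 -0.0139 0.0057 0.02 0.4;0 0 0 0 0 0.01 0.4;0 0 0 0 0 0 0.4"

```text
clock: 5.35
position: [0.4774, 0.1102, 0.1198]
orientation: [-0.919, 1.365, 0.918]
ft_force: [0.3, -0.9, 0.2]
opening: 0.6
```

```bash
python3 - <<'E'
from h import *
s=bot.observe();c=bot.get_calibration("wrist");im=bot.snapshot("wrist")
import pickle;pickle.dump((s,c),open("w2.pkl","wb"))
print(s["position"],s["orientation"],s["ft_force"])
cv2.imwrite("pics/w2.png",im);cv2.imwrite("pics/w2b.png",cv2.resize(im,(800,600)))
E
```

```text
[0.47744167 0.11021894 0.11980003] [-0.91865323  1.36454594  0.91789178] [ 0.28718489 -0.89591906  0.1894911 ]
```

View pics/w2b.png

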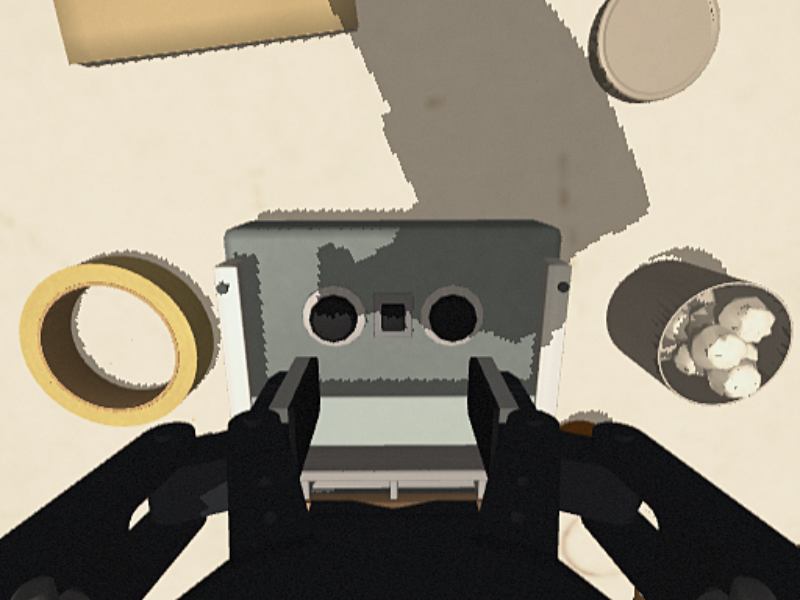

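The guard is back and both buttons lie free at (334,318) and (455,317), with the stop key at (393,317). The fingertips' near edges are at about (305,358) and (483,358).

```bash
python3 - <<'E'
from h import *
import pickle
s,c=pickle.load(open("w2.pkl","rb"));k=1.5625
f=lambda u,v,z:ray(c,u/k,v/k,z)
a=f(334,318,.055);b=f(455,317,.055);m=(a+b)/2
print(a,b,np.linalg.norm(a-b),np.degrees(np.arctan2((b-a)[1],(b-a)[0]))-90)
p=s["position"];px=np.array([.926,-.378,0]);py=np.array([.378,.926,0])
print("to go",m-p,(m-p)@px,(m-p)@py)
for dz in(0,.006,.012):
  t=[f(u,358,p[2]+dz)-p for u in(295,318,469,495)]
  print(dz,[(round(float(q@py),4),round(float(q@px),4)) for q in t])
E
```

```text
[0.46575996 0.08359751 0.055     ] [0.48764809 0.13854387 0.055     ] 0.0591455216967749 -21.72009567767374
to go [-0.00073765  0.00085175 -0.06480003] -0.0010050230075379276 0.000509889289662393
0 [(-0.0341, -0.0079), (-0.0261, -0.0079), (0.0258, -0.0079), (0.0348, -0.0079)]
0.006 [(-0.0326, -0.0106), (-0.0251, -0.0106), (0.0247, -0.0105), (0.0333, -0.0105)]
0.012 [(-0.0312, -0.0132), (-0.024, -0.0132), (0.0236, -0.0132), (0.0318, -0.0132)]
```

Request:
drive_tool --deltas "0 0 0 -0.001 0.001 -0.03 0.4;0 0 0 0 0 -0.025 0.4;0 0 0 0 0 -0.008 0.4;0 0 0 0 0 0 0.4"

```text
clock: 5.8
position: [0.4745, 0.1101, 0.054]
orientation: [-0.919, 1.372, 0.918]
ft_force: [-0.2, -0.4, 1.1]
opening: 0.599
```

Request:
drive_tool --deltas "0 0 0 0 0 -0.003 0.4;0 0 0 0 0 -0.002 0.4;0 0 0 0 0 -0.002 0.4;0 0 0 0 0 -0.001 0.4;0 0 0 0 0 0 0.4"

```text
clock: 6.3
position: [0.4759, 0.1111, 0.0484]
orientation: [-0.918, 1.366, 0.918]
ft_force: [-1.6, -1.9, 7.5]
opening: 0.604
```

Request:
drive_tool --deltas "0 0 0 0 0 -0.002 0.4;0 0 0 0 0 -0.002 0.4;0 0 0 0 0 -0.001 0.4;0 0 0 0 0 0 0.4"

```text
clock: 6.7
position: [0.476, 0.1112, 0.0455]
orientation: [-0.917, 1.366, 0.919]
ft_force: [-14.6, -4.2, 40.8]
opening: 0.599
```

Request:
drive_tool --deltas "0 0 0 0 0 0.001 0.4;0 0 0 0 0 0 0.4"

```text
clock: 6.9
position: [0.476, 0.1112, 0.0457]
orientation: [-0.918, 1.366, 0.918]
ft_force: [-8.6, -3.4, 25.9]
opening: 0.602
```

```bash
python3 - <<'E'
from h import *
s=bot.observe();print(s["position"],s["orientation"],s["ft_force"],s["moment"])
a=bot.snapshot("wrist")[190:384,100:412];b=bot.snapshot("side")[145:230,190:310]
b=cv2.resize(b,None,fx=5,fy=5,interpolation=cv2.INTER_CUBIC)[:,:600]
a=cv2.resize(a,(600,373))
cv2.imwrite("pics/w3.png",np.vstack([a,b])); im=np.vstack([a,b]);print(im.shape)
cv2.imwrite("pics/w3.png",cv2.resize(im,(430,570)))
E
```

```text
[0.47596165 0.11115971 0.04566175] [-0.91774184  1.36616891  0.91848441] [-8.55553671 -3.42558316 25.94833568] [-1.00469975  1.98095338 -0.04197305]
(798, 600, 3)
```

View pics/w3.png

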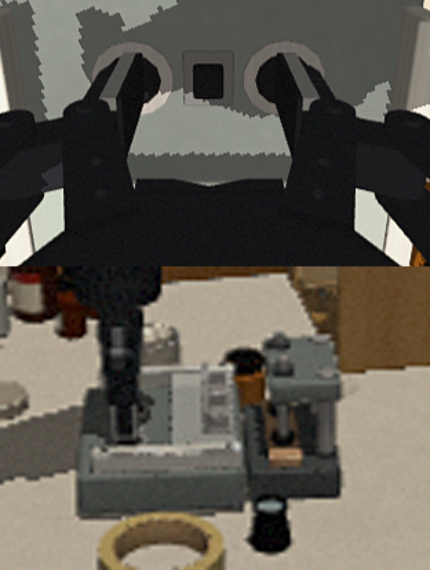

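Both fingertips sit on their buttons, near (130,75) and (290,80), the stop key at (208,80) is free, and the guard is back. The contact is stiff, so at least one button is bottomed. I check the tilt and left/right balance while holding, after relaxing some side load.

Request:
drive_tool --deltas "0 0 0 -0.0012 -0.0005 0 0.4;0 0 0 0 0 0 0.4"

```text
clock: 7.2
position: [0.4759, 0.1111, 0.0458]
orientation: [-0.918, 1.363, 0.917]
ft_force: [-1.9, -2.0, 17.6]
opening: 0.601
```

```bash
python3 - <<'E'
from h import *
from scipy.spatial.transform import Rotation as R
s=bot.observe();r=R.from_rotvec(s["orientation"]).as_matrix();print(s["position"],s["ft_force"],s["moment"],"tilt deg jaw axis",np.degrees(r[2,2]),"approach",r[:,0])
t=bot.snapshot("top");o=cv2.imread("pics/top0.png")
k=lambda i:cv2.resize(i[143:187,192:248],None,fx=7,fy=7,interpolation=cv2.INTER_CUBIC)
d=bot.snapshot("side");do=cv2.imread("pics/side0.png")
m=lambda i:cv2.resize(i[155:215,250:306],None,fx=5,fy=5,interpolation=cv2.INTER_CUBIC)
im=np.vstack([np.hstack([k(o),k(t)]),cv2.resize(np.hstack([m(do),m(d)]),(784,290))]);cv2.imwrite("pics/cmp.png",im[:600]);print(im.shape)
E
```

```text
[0.47589503 0.11110001 0.04575387] [-1.89588066 -2.01475283 17.63320815] [-0.59229362  0.60959012 -0.01075779] tilt deg jaw axis 0.20800959979679967 approach [ 0.0041819   0.00221146 -0.99998881]
(598, 784, 3)
```

View pics/cmp.png

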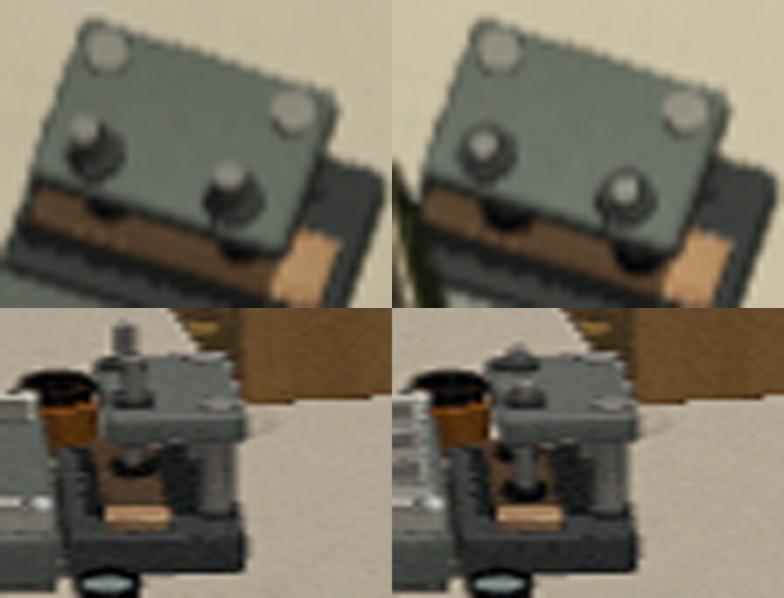

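Left is before, right is now: both rams went down by the same amount. The moment hints that the right side carries more of the load, so I tilt slightly to the left, press a little more, and then hold.

Request:
drive_tool --deltas "-0.46 0.19 0 0 0 -0.0008 0.4;0 0 0 0 0 0 0.4"

```text
clock: 7.5
position: [0.476, 0.1112, 0.0456]
orientation: [-0.923, 1.371, 0.915]
ft_force: [-8.3, -3.6, 29.2]
opening: 0.597
```

```bash
python3 - <<'E'
from h import *
s=bot.observe();F=s["ft_force"];M=s["moment"];px=np.array([.926,-.378,0]);py=np.array([.378,.926,0])
print(s["position"],F,M)
for L in(.17,.2,.23):print(L,"ry",(M@px-L*(F@py))/F[2],"rx",-(M@py+L*(F@px))/F[2])
E
```

```text
[0.47599783 0.11120141 0.04561124] [-8.30512726 -3.64620474 29.17635418] [-0.39332524  1.48930579  0.08200893]
0.17 ry 0.006186388840247308 rx -0.005392455898511371
0.2 ry 0.012886050821235017 rx 0.001098021708793148
0.23 ry 0.019585712802222734 rx 0.007588499316097659
```

Both sides now carry at least about 8 N (5.5 N is enough). I hold for 2.5 s.

Request:
drive_tool --deltas "0 0 0 0 0 0 0.4;0 0 0 0 0 0 0.4;0 0 0 0 0 0 0.4;0 0 0 0 0 0 0.4;0 0 0 0 0 0 0.4"

```text
clock: 8.0
position: [0.476, 0.1112, 0.0456]
orientation: [-0.923, 1.371, 0.915]
ft_force: [-7.5, -4.4, 29.3]
opening: 0.598
```

Request:
drive_tool --deltas "0 0 0 0 0 0 0.4;0 0 0 0 0 0 0.4;0 0 0 0 0 0 0.4;0 0 0 0 0 0 0.4;0 0 0 0 0 0 0.4"

```text
clock: 8.5
position: [0.476, 0.1112, 0.0456]
orientation: [-0.923, 1.371, 0.915]
ft_force: [-7.2, -3.3, 29.3]
opening: 0.6
```

Request:
drive_tool --deltas "0 0 0 0 0 0 0.4;0 0 0 0 0 0 0.4;0 0 0 0 0 0 0.4;0 0 0 0 0 0 0.4;0 0 0 0 0 0 0.4"

```text
clock: 9.0
position: [0.476, 0.1112, 0.0456]
orientation: [-0.923, 1.371, 0.915]
ft_force: [-7.2, -3.5, 29.6]
opening: 0.605
```

Request:
drive_tool --deltas "0 0 0 0 0 0 0.4;0 0 0 0 0 0 0.4;0 0 0 0 0 0 0.4;0 0 0 0 0 0 0.4;0 0 0 0 0 0 0.4"

```text
clock: 9.5
position: [0.476, 0.1112, 0.0456]
orientation: [-0.923, 1.371, 0.915]
ft_force: [-7.5, -2.7, 29.2]
opening: 0.601
```

Request:
drive_tool --deltas "0 0 0 0 0 0 0.4;0 0 0 0 0 0 0.4;0 0 0 0 0 0 0.4;0 0 0 0 0 0 0.4;0 0 0 0 0 0 0.4"

```text
clock: 10.0
position: [0.476, 0.1112, 0.0456]
orientation: [-0.923, 1.371, 0.915]
ft_force: [-7.7, -2.9, 28.7]
opening: 0.601
```

Request:
drive_tool --deltas "0 0 0 0 0 0.01 0.4;0 0 0 0 0 0.03 0.4;0 0 0 0 0 0.04 0.4;0 0 0 -0.01 0.004 0.04 0.4;0 0 0 0 0 0 0.4"

```text
clock: 10.5
position: [0.466, 0.1159, 0.168]
orientation: [-0.923, 1.366, 0.915]
ft_force: [1.3, -0.5, -0.4]
opening: 0.603
```

```bash
python3 - <<'E'
from h import *
s=bot.observe();print(s["clock"],s["position"],s["ft_force"],s["opening"])
w=bot.snapshot("wrist");t=bot.snapshot("side")
im=np.vstack([cv2.resize(w[60:384],(480,304)),cv2.resize(t[145:230,190:310],(400,283),interpolation=cv2.INTER_CUBIC)[:, :400].copy() if 0 else cv2.resize(t[145:230,190:310],(480,290),interpolation=cv2.INTER_CUBIC)])
cv2.imwrite("pics/end.png",im)
E
```

```text
10.5 [0.46601572 0.11593884 0.16804141] [ 1.27165083 -0.54420902 -0.4360273 ] 0.6031434248158815
```

View pics/end.png

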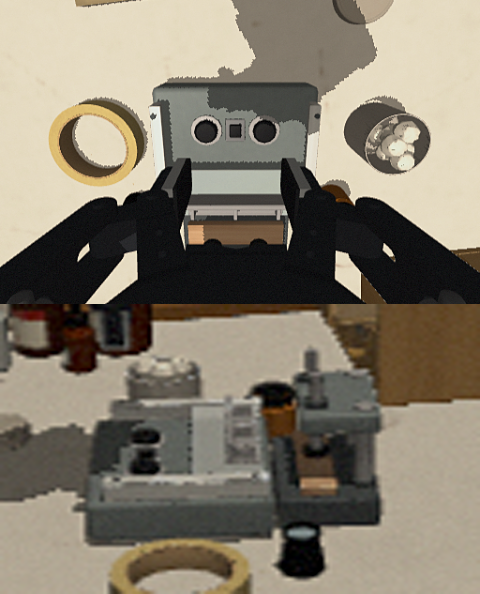

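The end view shows both buttons up at (205,131) and (264,131), the rams up again, the guard back, and the loose things in place.

```bash
python3 -c "
from cell import bot
print(bot.finish_job())"
```

```text
the job is handed in; nothing more can be done
None
```

The press is started as asked, and the job is handed in at about 10.6 s of the 54 s allowed.

- **Guard:** I pushed it back with the fingertips until it met its stop, where the force rose to about 15 N. The later pictures show it still fully back.
- **Buttons:** I pressed both together, one fingertip on each, and held about 29 N in total for 2.5 s before letting them up. While they were pressed, the pictures showed both rams down by the same amount. The stop key stayed clear of the fingertips.
- **End state:** The last pictures show both buttons and the ram visible in the side view up again. The loose things in view have not moved. The arm is clear, with its tip at z = 0.168 m and about 0 N on it.

Two readings were not clean:

- **Force peak:** The vertical force briefly reached 41 N on the fingertips when the buttons met their stops. I eased it to 18–29 N.
- **Uneven load:** The moment reading first suggested that the right button carried about three quarters of the load. I tilted the tool by 0.5° before the hold, after which both sides carried an estimated 8 N or more (5.5 N is enough). That split depends on my estimate of the sensor's lever arm. Button travel itself could not be read.

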